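# Shut the photometer lid and touch the green key

## Robot

A 6-joint arm with a two-finger parallel gripper is mounted at the origin on the work surface. World frame = base frame: x ahead of the robot, y to its left, z up, the work surface at z = 0. Lengths are in m, angles in rad, forces in N, time in s.
With the tool pointing down it reaches from about 0.225 to 0.875 m from the base axis. Payload 3.4 kg.
Tool frame: the origin (TCP) lies at the very end of the fingers, on their centre line; the grasp point (between the pads) lies 19 mm behind it; z points along the fingers, y is the direction in which the jaws open and shut (so a half turn about z gives the same grasp; the last joint's range is limited). The gripper opens to 85 mm and grips with 20 to 120 N. Pads are 22 mm wide; open, the fingers measure 114 mm over their backs; the gripper's body (76 mm by 85 mm) begins 54 mm behind the grasp point. The pads swing forward as they close: fully open they stand 13 mm farther back than shut.
Start: joints at [1.03, 0.276, 1.505, -0, 1.361, -0.121], TCP at [0.234, 0.525, 0.231] pointing down, gripper open.
Joint ranges: [-2.89, 2.89], [-0.75, 2.08], [0.22, 2.7], [-1.18, 4.32], [0.11, 2.71], [-2.7, 2.7]. Speed limits (rad/s): [2.57, 2.57, 3.14, 3.14, 3.14, 3.14].

## Interface

Orientations are given as a unit quaternion [w, x, y, z].
In Python, from rig import telemetry, cams, sign_off, spotter gives the robot as it stands.
- The arm moves only by the tool servo_tool, never from a script. Its argument "steps" is a list of rows, each a list of 6 numbers: the shift along the tool's x, y, z in mm, then the turn, a rotation vector about the tool's x, y, z in degrees. In form: [[x, y, z, ax, ay, az], ...]. A call has 1 to 8 rows; each row is the pose to reach, as a shift and turn from the pose commanded when the call began, along the tool's axes at that moment; what a row does not reach only later rows make up. A row lasts 1/10 s, in which the tool goes at most 50 mm and 8.59 degrees, less where a joint would pass 70% of its speed; a pose out of reach is approached as far as the arm can. A call with a gripper value outside its range is refused whole. "hand" is the closure in counts, from 0 (fully open) to 255 (shut), set as the call begins (left out, the last holds). The fingers move at their own pace and stop on an object; "grip_force" is the grip in N (left out, the last holds). Time passes only in rows, so rows that repeat a pose let the fingers close. It gives the time, the measured TCP pose, the force and the opening at its end, in the units of the state.
- telemetry.get_state(): the state, without advancing time (a new reading comes with each control period).
- cams.get_image(name): name is "scene" or "top" or "wrist"; returns (picture, depth): 384x512x3 uint8, red, green, blue; 384x512 float32, m along the optical axis (not along the pixel's ray), 0 where there is no reading.
- cams.camera_model(name): a dict with "camera_matrix" (3x3 intrinsics, pixels), "D" ([k1, k2, p1, p2, k3] as OpenCV has them; the pictures are not rectified), "origin" and "rotation" of the camera in the world; the wrist camera has in their place "tool_from_camera" (4x4, takes a point from camera to tool coordinates, whose origin is the TCP and whose axes are the flange's). Camera axes: x right, y up, looking along -z (the intrinsics and any distortion apply to the point x, -y, -z); pixel columns grow to the right and rows downward; lengths in m; the calibration is good to about 2 mm. A picture is of the moment at which its call begins: read the wrist's pose just before it. camera_model takes no time and is no camera call.
- sign_off(): hands the job in, once; it reports no verdict.
Trained networks look in the newest picture that a camera, given by its name, has taken for a name from the list of things; names that differ only in an ending like _2 or _b are one class to them, and where a whole thing is asked for, a point or a joint stands for the part that bears it (a point fixed in the world has none). Each returns a list of dicts, best first, with "conf" (0 to 1); they miss things now and then, are a little off and sometimes report something else, mostly with a low value. They report only what shows in the picture. A call takes as long as a camera call. They do not tell look-alikes from the thing itself.
- spotter.outline_of(query, camera): "region" (384x512 bool, what is visible of it) and "rect" ([left, top, width, height] in pixels, round what is visible of it).
The state is a dict: "clock": time; "qpos": joint angles; "qd": joint speeds; "effort": joint torques, N m; "position": TCP position; "ee_rot": TCP orientation; "contact_force": force on the tool from outside, world axes, zero at the start; "moment": the same for the moment, N m; "width": finger opening in m.
Only numpy, scipy, OpenCV 4.12 (cv2) and the standard library are available. Lean on these libraries where they do the work, as an engineer would, in place of code of your own. Each camera call takes 0.05 s, during which the arm holds its last target.

## Task

Start a measurement on the bench photometer: with the fingertips, gently push its half-open sample lid down until it is fully shut (do not slam it or lift it further), and only then press the green key lightly all the way in and let it spring back, withdrawing the hand. Do not press the red, yellow or blue keys, and leave the vials on the instrument and everything else on the bench where they stand; nothing is to be gripped or lifted.

Things in the scene. Friction and masses are not known exactly. Their poses are not given: they have to be found in the camera images.
- instrument: bench photometer, a white and grey housing 300 mm deep (x) x 400 mm wide (y) x 130 mm high, fixed to the bench. Origin: centre of its underside on the bench; its x points from its key side (near the robot) to its hinge side, y to its left, z up. The flat top deck is 130 mm above the bench; the sample compartment with its lid is in the left half of the deck, a tilted display, rising to 45 mm above the deck, in the right rear.
- lid_hinge (a point): point on the lid's hinge axis, mid-width of the lid, at deck height (instrument frame 115, 75, 130 mm); axes as the instrument. The hinge axis runs along the instrument's y.
- lid_edge (a point): middle of the lid's free edge, on the lid's upper face (140 mm from the hinge axis along the lid). The lid is a dark grey flat panel with an orange strip along its free edge, 140 mm long from the hinge, 140 mm wide, 12 mm thick; shut, it lies on the deck with its upper face 12 mm above the deck, reaching from the hinge towards the robot.
- lid (a joint): lid angle in rad, 0 = fully shut, growing as the free edge goes up; it starts standing half open (0.55 to 0.95). A stiff hinge holds it at any angle; it takes about 0.1 to 0.3 N m to turn it down, so pushing straight down on its upper face some 65 mm from the hinge shuts it with a few newtons; at 0 it meets a hard stop.
- key_green_top (a point): centre of the top of the green round push key, 28 mm diameter. Four keys (green, red, yellow, blue) stand in a row along the instrument's near edge, 60 mm apart, in an order that changes; each in its own black housing. Housing 44 mm diameter; the key top stands 22 mm above the deck. Pressed straight down.
- key_green (a joint): travel of the green key in m: 0 = up, 0.006 = fully pressed (about 5 N); springs back when let go
- key_green_base: black housing of the green key; origin: centre of its underside, on the instrument's deck
- key_red_top (a point): centre of the top of the red round push key, 28 mm diameter. Four keys (green, red, yellow, blue) stand in a row along the instrument's near edge, 60 mm apart, in an order that changes; each in its own black housing. Housing 44 mm diameter; the key top stands 22 mm above the deck. Pressed straight down.
- key_red (a joint): travel of the red key in m: 0 = up, 0.006 = fully pressed (about 5 N); springs back when let go
- key_red_base: black housing of the red key; origin: centre of its underside, on the instrument's deck
- key_yellow_top (a point): centre of the top of the yellow round push key, 28 mm diameter. Four keys (green, red, yellow, blue) stand in a row along the instrument's near edge, 60 mm apart, in an order that changes; each in its own black housing. Housing 44 mm diameter; the key top stands 22 mm above the deck. Pressed straight down.
- key_yellow (a joint): travel of the yellow key in m: 0 = up, 0.006 = fully pressed (about 5 N); springs back when let go
- key_yellow_base: black housing of the yellow key; origin: centre of its underside, on the instrument's deck
- key_blue_top (a point): centre of the top of the blue round push key, 28 mm diameter. Four keys (green, red, yellow, blue) stand in a row along the instrument's near edge, 60 mm apart, in an order that changes; each in its own black housing. Housing 44 mm diameter; the key top stands 22 mm above the deck. Pressed straight down.
- key_blue (a joint): travel of the blue key in m: 0 = up, 0.006 = fully pressed (about 5 N); springs back when let go
- key_blue_base: black housing of the blue key; origin: centre of its underside, on the instrument's deck
- vial_amber: small amber glass vial with black cap standing upright at the left end of the instrument's top, 23 mm diameter, 45 mm tall; loose. Origin: centre of its underside.
- vial_clear: small clear glass vial with blue cap standing upright at the right end of the instrument's top, 23 mm diameter, 45 mm tall; loose. Origin: centre of its underside.
- beaker: clear open beaker, 66 mm diameter, 90 mm tall, on the bench right of the instrument; loose. Origin: centre of its underside.
- reagent: amber reagent bottle with red cap, 68 mm diameter, 150 mm tall, on the bench right of the instrument; loose. Origin: centre of its underside.
- tip_box: box with blue base and white cover, 120 x 85 x 60 mm, on the bench left of the instrument; loose. Origin: centre of its underside.
- mouse: black computer mouse 100 x 60 x 22 mm, on the bench at the right; loose. Origin: centre of its underside.
- dish: shallow white dish, 90 mm diameter, 18 mm tall, on the bench left of the instrument; loose. Origin: centre of its underside.
There are look-alikes about, which are no part of the job. Of the things like the dish, leave any that is pink; of the rest the larger one is meant.

How it is judged:
By the outcome, as a careful person would: the job done as asked, in the order asked, and still so for the second after the job is handed in, with the robot touching nothing.
It also fails if it takes over 40 s, if anything falls off the work surface, if the arm or the gripper's body presses on something with over 40 N, if the wrist force passes 120 N, or if a joint passes its speed limit or range.

## Working session

There is one attempt and no reset: what is moved stays moved. The work goes in short steps, Python scripts to look and compute and a tool call to move; the robot and the scene stay as the last step left them, time stands still between calls to the robot, and variables do not carry over. Pictures are saved under pics/ and viewed, and the job is handed in when it is done.

Besides the shell and the picture viewer there is one more tool, called after ">>>" as a command line: name --pt "numbers of a row" for each row, then --argument value for the rest. servo_tool: Moves the arm, as the interface text tells. Its arguments: {"type":"object","properties":{"steps":{"type":"array","items":{"type":"array","items":{"type":"number"}}},"hand":{"type":"number"},"grip_force":{"type":"number"}},"required":["steps"]}

```bash
ls; mkdir -p pics; python3 - <<'E'
from rig import telemetry,cams
import cv2
s=telemetry.get_state();print(s)
for n in ("scene","top"):
    p,d=cams.get_image(n);cv2.imwrite(f"pics/{n}0.png",cv2.resize(p[:,:,::-1],(800,600)))
    print(n,cams.camera_model(n))
print(cams.camera_model("wrist"))
E
```

```text
pics
{'clock': 0.0, 'qpos': array([ 1.03003272e+00,  2.76586420e-01,  1.50615711e+00,  2.56182535e-06,
        1.36068577e+00, -1.21023979e-01]), 'qd': array([-3.64387831e-04, -2.20919465e-03,  8.45129585e-04,  1.33069232e-03,
        1.31770241e-04,  1.45599297e-05]), 'effort': array([ 1.08872693e-03, -4.16784418e+01, -2.45808470e+01,  1.19578926e-04,
        1.09255532e-02,  1.30083941e-05]), 'position': array([0.23406403, 0.52461644, 0.23043504]), 'ee_rot': array([-2.99536765e-04,  2.08332748e-01,  9.78057576e-01, -8.68098219e-04]), 'contact_force': array([ 0.38469273, -0.2458796 ,  0.19994324]), 'moment': array([ 0.02132277, -0.00074574, -0.00519846]), 'width': 0.08538800877447678}
scene {'camera_matrix': array([[415.87926812,   0.        , 251.67806598],
       [  0.        , 415.87926812, 194.69628159],
       [  0.        ,   0.        ,   1.        ]]), 'D': array([0.03259297, 0.        , 0.        , 0.        , 0.        ]), 'origin': array([1.17694987, 0.36233666, 1.00824072]), 'rotation': array([0.47747889, 0.16458589, 0.29057449, 0.8127065 ])}
top {'camera_matrix': array(
[... 269 characters left out ...]
1.65370144]), 'rotation': array([-0.697291  , -0.05209476,  0.06512614,  0.71191993])}
{'camera_matrix': array([[344.43143913,   0.        , 252.4643915 ],
       [  0.        , 344.43143913, 190.92573657],
       [  0.        ,   0.        ,   1.        ]]), 'D': array([-0.10328729,  0.        ,  0.        ,  0.        ,  0.        ]), 'tool_from_camera': array([[ 1.37612380e-03,  9.55116032e-01,  2.96228750e-01,
         7.60826779e-02],
       [ 9.99998793e-01, -1.10076026e-03, -1.09634320e-03,
         5.78884396e-05],
       [-7.21058132e-04,  2.96229901e-01, -9.55116394e-01,
        -1.41406041e-01],
       [ 0.00000000e+00,  0.00000000e+00,  0.00000000e+00,
         1.00000000e+00]])}
```

View pics/scene0.png

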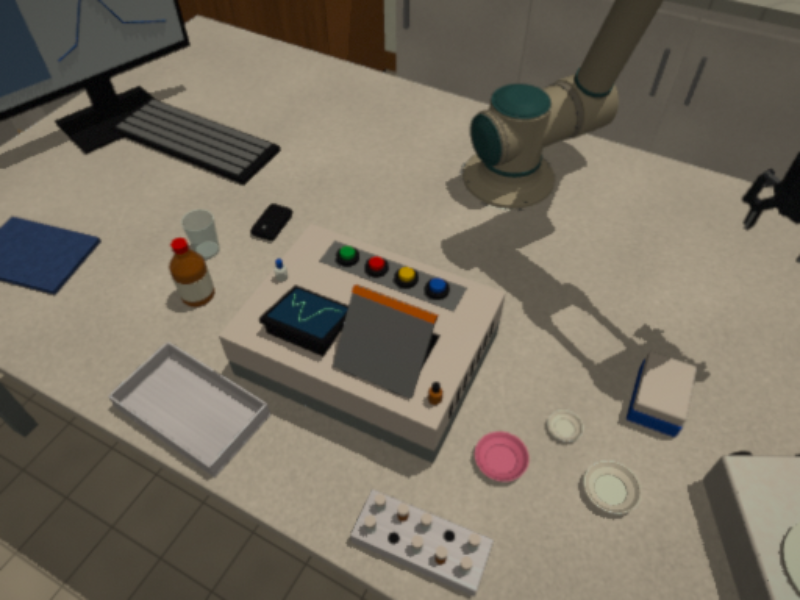

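View pics/top0.png

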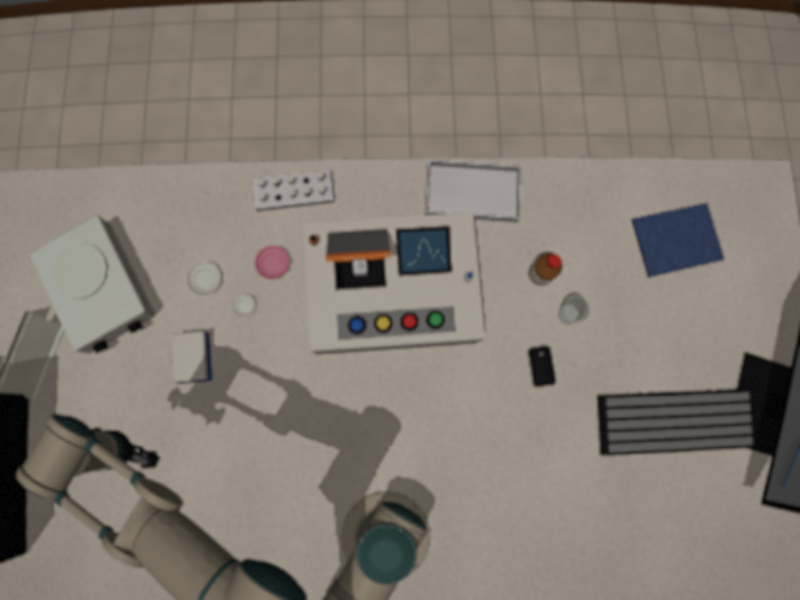

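The scene view shows green at (347,254), the rightmost of the keys, with the orange lid edge at about (395,305) in front of the display at (305,320). The top view puts green at (436,320), the lid edge at (360,256) and the vials at (314,240) and (468,276).

```bash
cat > h.py <<'E'
import numpy as np,cv2
from scipy.spatial.transform import Rotation as R
from rig import telemetry,cams,spotter
def q2R(q): return R.from_quat([q[1],q[2],q[3],q[0]]).as_matrix()
def pose(n,s=None):
    m=cams.camera_model(n)
    if n!="wrist": return q2R(m["rotation"]),np.array(m["origin"])
    T=m["tool_from_camera"];Rt=q2R(s["ee_rot"])
    return Rt@T[:3,:3],Rt@T[:3,3]+s["position"]
def rays(n,uv):
    m=cams.camera_model(n)
    p=cv2.undistortPoints(np.asarray(uv,float).reshape(-1,1,2),m["camera_matrix"],m["D"]).reshape(-1,2)
    return np.c_[p[:,0],-p[:,1],-np.ones(len(p))]
def pts(n,uv,d,s=None):
    Rc,o=pose(n,s); return (rays(n,uv)*np.asarray(d).reshape(-1,1))@Rc.T+o
def atz(n,uv,z,s=None):
    Rc,o=pose(n,s); r=rays(n,uv)@Rc.T
    return o+r*((z-o[2])/r[:,2])[:,None]
def mask(p,c):
    h=cv2.cvtColor(p,cv2.COLOR_RGB2HSV).astype(int);H,S,V=h[...,0],h[...,1],h[...,2]
    r={"green":(45,80),"yellow":(18,30),"blue":(105,125),"orange":(6,14)}
    if c=="red": m=((H<5)|(H>174))&(S>160)&(V>90)
    else: m=(H>=r[c][0])&(H<=r[c][1])&(S>150)&(V>80)
    return m
E
python3 - <<'E'
from h import *
for n in ("scene","top"):
    p,d=cams.get_image(n)
    for c in ("green","red","yellow","blue","orange"):
        m=mask(p,c).astype(np.uint8)
        k,l,st,ce=cv2.connectedComponentsWithStats(m)
        for i in range(1,k):
            if st[i,4]<12: continue
            v,u=np.where((l==i)&(d>0))
            P=pts(n,np.c_[u,v],d[v,u])
            print(n,c,st[i,4],ce[i].round(1),"depth",np.median(P,0).round(4),"z.152",atz(n,[ce[i]],.150)[0].round(4))
    if 1:
        for q in ("key_green_top","lid_edge","instrument"):
            for o in spotter.outline_of(q,n)[:2]: print(n,q,o["conf"],o["rect"])
    # deck
    v,u=np.where(d>0);P=pts(n,np.c_[u,v],d[v,u])
    b=(abs(P[:,2]-.13)<.006)&(P[:,0]>.3)&(P[:,0]<.8)&(abs(P[:,1])<.4)
    Q=P[b];print("deck",len(Q),np.median(Q[:,2]),cv2.minAreaRect(Q[:,:2].astype(np.float32)))
    t=(np.abs(P[:,2])<.01);print("table",np.median(P[t][:,2]))
E
```

```text
scene green 46 [221.7 160.5] depth [ 0.5089 -0.1212  0.1521] z.152 [ 0.5069 -0.1219  0.15  ]
scene red 69 [114.1 155.8] depth [ 0.6395 -0.403   0.1495] z.152 [ 0.6404 -0.4026  0.15  ]
scene red 60 [240.5 167.6] depth [ 0.5052 -0.0607  0.1516] z.152 [ 0.5047 -0.0612  0.15  ]
scene yellow 74 [259.8 174.7] depth [5.029e-01 1.000e-04 1.511e-01] z.152 [ 0.5021 -0.0009  0.15  ]
scene blue 60 [279.6 181.6] depth [0.5001 0.0597 0.1515] z.152 [0.4984 0.0584 0.15  ]
scene orange 325 [252.4 194.4] depth [0.6394 0.053  0.2436] z.152 [0.5733 0.0154 0.15  ]
scene key_green_top 0.61 [162.0, 130.9, 25.6, 24.9]
scene lid_edge 0.83 [213.0, 182.9, 66.3, 73.0]
scene instrument 0.7 [141.0, 143.1, 182.5, 153.0]
deck 7891 0.13011111574706602 ((0.6056277751922607, -0.11448264122009277), (0.3042932450771332, 0.5746895670890808), 2.9931209087371826)
table -0.0001601432310518458
top red 50 [354.2 166.8] depth [ 0.6347 -0.4035  0.1502] z.152 [ 0.6355 -0.4036  0.15  ]
top red 54 [261.6 205. ] depth [ 0.502  -0.0638  0.1526] z.152 [ 0.5025 -0.0629  0.15  ]
top yellow 63 [244.8 206.2] depth [ 0.5001 -0.0038  0.1503] z.152 [ 0.4995 -0.0031  0.15  ]
top blue 48 [227.8 207.4] depth [0.4961 0.0561 0.1521] z.152 [0.4962 0.057  0.15  ]
top orange 189 [229.  163.5] depth [0.6341 0.0478 0.2435] z.152 [0.655  0.0506 0.15  ]
top orange 129 [349.3 171.5] depth [ 0.6237 -0.3916  0.1093] z.152 [ 0.6182 -0.3841  0.15  ]
top lid_edge 0.88 [210.3, 143.8, 39.7, 26.2]
top instrument 0.87 [194.9, 135.2, 115.5, 94.7]
deck 5544 0.12999412244683772 ((0.604435384273529, -0.11351621150970459), (0.3021034002304077, 0.5728229284286499), 2.8099331855773926)
table -1.4074588197354743e-05
```

```bash
python3 - <<'E'
from h import *
from scipy.optimize import least_squares
yaw=np.deg2rad(2.85);ex=np.array([np.cos(yaw),np.sin(yaw),0]);ey=np.array([-np.sin(yaw),np.cos(yaw),0])
for n in ("scene","top"):
    p,d=cams.get_image(n)
    o=spotter.outline_of("lid_edge",n)[0]; m=cv2.erode(o["region"].astype(np.uint8),np.ones((5,5)))
    v,u=np.where((m>0)&(d>0));P=pts(n,np.c_[u,v],d[v,u]);P=P[P[:,2]>.14]
    X,Y,Z=P@ex,P@ey,P[:,2]-.13
    c=np.polyfit(X,Z,1)
    for _ in range(4):
        r=Z-np.polyval(c,X);k=abs(r)<max(.003,1.5*np.median(abs(r)));c=np.polyfit(X[k],Z[k],1)
    th=-np.arctan(c[0]);
    # upper face: Z=(Xh-X)tan+.012/cos
    Xh=(c[1]-.012/np.cos(th))/np.tan(th)
    print(n,len(P),k.mean(),"theta",th,"Xh",Xh,"Y range",np.percentile(Y,[1,50,99]),"Zmax",Z.max())
    om=cv2.erode(mask(p,"orange").astype(np.uint8),np.ones((2,2)));v,u=np.where((om>0)&(d>0));P=pts(n,np.c_[u,v],d[v,u]);P=P[(P[:,2]>.2)&(P[:,1]>-.2)]
    print(" orange Y",np.percentile(P@ey,[1,50,99]),"Z",np.percentile(P[:,2],[5,50,95]),"X",np.median(P@ex))
    # instrument extents from deck pts
    v,u=np.where(d>0);P=pts(n,np.c_[u,v],d[v,u]);X,Y,Z=P@ex,P@ey,P[:,2]
    b=abs(Z-.13)<.003
    for yy in (-.14,-.1,.0,.05):
        s=b&(abs(Y-yy-.0)<.02)&(X>.3)&(X<.85);print("  y",yy,"X",np.percentile(X[s],[0,1,99,100]).round(4))
    for xx in (.52,.56,.66):
        s=b&(abs(X-xx)<.02)&(abs(Y)<.3);print("  x",xx,"Y",np.percentile(Y[s],[0,1,99,100]).round(4))
g=np.array([.5065,-.1225,.152]);print("green X,Y",g@ex,g@ey)
E
```

```text
scene 2517 0.7393722685736989 theta 0.91108242993294 Xh 0.713865738570466 Y range [-0.04282724  0.0212405   0.08170058] Zmax 0.11826500829756892
 orange Y [-0.04592036  0.02630673  0.08726295] Z [0.23906117 0.24319416 0.24765635] X 0.6415622990540453
  y -0.14 X [0.4474 0.4505 0.7495 0.7509]
  y -0.1 X [0.4492 0.4503 0.7484 0.7503]
  y 0.0 X [0.4489 0.45   0.7489 0.7503]
  y 0.05 X [0.4479 0.4496 0.7486 0.7506]
  x 0.52 Y [-0.2569 -0.2536  0.139   0.1418]
  x 0.56 Y [-0.2585 -0.2497  0.1405  0.1426]
  x 0.66 Y [-0.2584 -0.2564  0.1421  0.1428]
top 529 0.7882797731568998 theta 0.9083396649019139 Xh 0.7131155847258852 Y range [-0.0428755   0.01874878  0.07977385] Zmax 0.1216617884901875
 orange Y [-0.04712128  0.01105919  0.07666214] Z [0.23757303 0.24522096 0.24982341] X 0.63334108091163
  y -0.14 X [0.4473 0.4479 0.7466 0.7476]
  y -0.1 X [0.4477 0.45   0.7465 0.7476]
  y 0.0 X [0.4488 0.4495 0.7446 0.7458]
  y 0.05 X [0.4487 0.4494 0.7461 0.7486]
  x 0.52 Y [-0.2581 -0.2549  0.1393  0.1426]
  x 0.56 Y [-0.2579 -0.255   0.1375  0.1407]
  x 0.66 Y [-0.2573 -0.256   0.1417  0.1427]
green X,Y 0.49978265581205006 -0.14753235899101555
```

```bash
cat >> h.py <<'E'
def togo(target,xang=182.85,s=None):
    s=s or telemetry.get_state();Rt=q2R(s["ee_rot"])
    xa=np.deg2rad(xang);x=np.array([np.cos(xa),np.sin(xa),0]);z=np.array([0,0,-1.]);Rd=np.c_[x,np.cross(z,x),z]
    print("pos",s["position"].round(4),"F",s["contact_force"].round(2),"t",s["clock"],"w",s["width"])
    print("shift mm",(Rt.T@(np.array(target)-s["position"])*1000).round(1),"rot deg",np.rad2deg(R.from_matrix(Rt.T@Rd).as_rotvec()).round(2))
E
python3 -c "
from h import *
togo([.657,.050,.300]);togo([.657,.050,.300],92.85)"
```

```text
pos [0.2344 0.5251 0.2314] F [-0.62 -0.48  0.05] t 0.7 w 0.08544765130362181
shift mm [-579.6 -261.6  -68.6] rot deg [ 1.00e-02  1.00e-02 -2.69e+01]
pos [0.2344 0.5251 0.2314] F [-0.62 -0.48  0.05] t 0.7 w 0.08544765130362181
shift mm [-579.6 -261.6  -68.6] rot deg [ 1.00e-02 -0.00e+00  6.31e+01]
```

>>> servo_tool --pt "-15 -7 -25 0 0 -2" --pt "-45 -20 -50 0 0 -5" --pt "-85 -38 -69 0 0 -8" --pt "-125 -56 -69 0 0 -11" --pt "-165 -74 -69 0 0 -15" --pt "-205 -93 -69 0 0 -19" --pt "-245 -111 -69 0 0 -23" --pt "-285 -129 -69 0 0 -26.9" --hand 255 --grip_force 20

```text
clock: 1.5
position: [0.443, 0.2897, 0.3006]
ee_rot: [0.0, -0.026, 1.0, 0.0]
contact_force: [-0.4, -0.6, 0.2]
width: -0.0
```

```bash
python3 -c "
from h import *
togo([.657,.050,.300])"
```

```text
pos [0.443  0.2897 0.3006] F [-0.41 -0.56  0.19] t 1.5 w -4.187093887046237e-05
shift mm [-201.1 -250.6    0.6] rot deg [0.02 0.03 0.16]
```

>>> servo_tool --pt "-25 -31 0 0 0 0" --pt "-53 -66 0 0 0 0" --pt "-81 -101 0 0 0 0" --pt "-109 -136 0 0 0 0" --pt "-137 -171 0 0 0 0" --pt "-165 -206 0 0 0 0" --pt "-185 -231 0 0 0 0" --pt "-201 -250.5 0 0 0 0"

```text
clock: 2.3
position: [0.6566, 0.0487, 0.2998]
ee_rot: [-0.0, -0.024, 1.0, -0.0]
contact_force: [-0.3, 1.4, 0.6]
width: 0.0002
```

```bash
python3 - <<'E'
from h import *
s=telemetry.get_state();p,d=cams.get_image("wrist");p2,_=cams.get_image("scene")
cv2.imwrite("pics/w1.png",p[:,:,::-1]);cv2.imwrite("pics/s1.png",cv2.resize(p2[:,:,::-1],(800,600)))
togo([.657,.050,.250])
for c in ("green","red","yellow","blue","orange"):
    k,l,st,ce=cv2.connectedComponentsWithStats(mask(p,c).astype(np.uint8))
    for i in range(1,k):
        if st[i,4]<40: continue
        v,u=np.where((l==i)&(d>0));P=pts("wrist",np.c_[u,v],d[v,u],s)
        print(c,st[i,4],ce[i].round(1),np.median(P,0).round(4),atz("wrist",[ce[i]],.152,s)[0].round(4))
E
```

```text
pos [0.6574 0.0478 0.2991] F [-0.6  -0.34 -1.18] t 2.4 w 0.0002032759062576912
shift mm [ 0.3  2.3 49.1] rot deg [-0.08  0.   -0.21]
orange 59 [296.6 161.9] [0.6248 0.075  0.2378] [0.6424 0.0865 0.152 ]
orange 2323 [238.1 180.5] [0.6367 0.026  0.2422] [0.6614 0.0369 0.152 ]
orange 150 [363.  214.1] [0.686  0.1505 0.1548] [0.6874 0.1513 0.152 ]
```

View pics/w1.png

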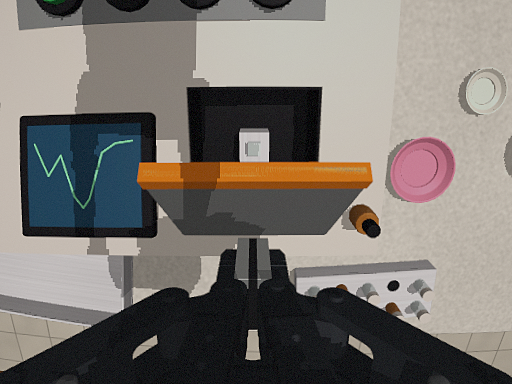

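View pics/s1.png

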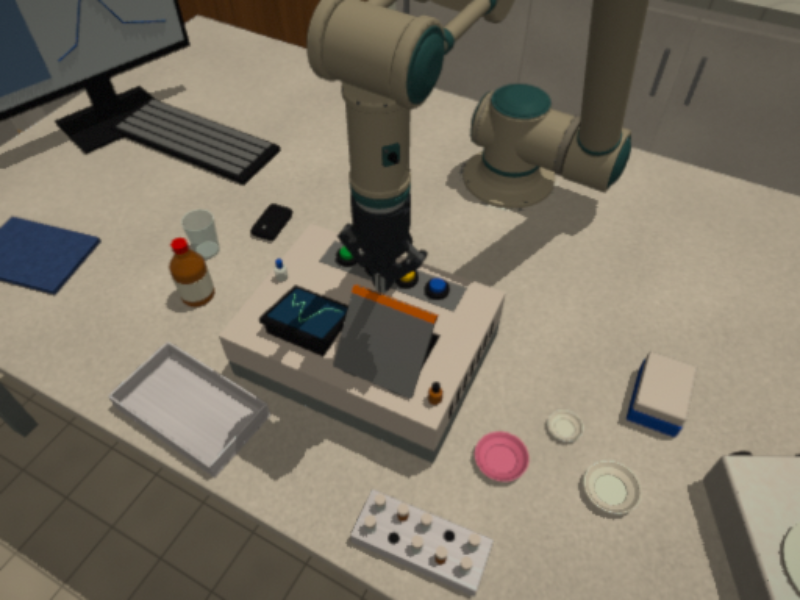

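The wrist view shows the closed fingertips at about (255,240), centred on the lid: its orange edge spans columns 138–372 at rows 165–188. There is free space between the fingertips, the display and the amber vial at (365,220). Next I descend onto the lid's upper face.

>>> servo_tool --pt "0 0 12 0 0 0" --pt "0 1 30 0 0 0" --pt "0 2 44 0 0 0" --pt "0 2 52 0 0 0" --pt "0 2 57 0 0 0" --pt "0 2 62 0 0 0" --pt "0 2 67 0 0 0" --pt "0 2 72 0 0 0"

```text
clock: 3.2
position: [0.6556, 0.0531, 0.2287]
ee_rot: [0.001, -0.025, 1.0, 0.0]
contact_force: [-0.1, 0.3, 1.6]
width: 0.0002
```

>>> servo_tool --pt "0 0 5 0 0 0" --pt "0 0 10 0 0 0" --pt "0 0 15 0 0 0" --pt "0 0 20 0 0 0" --pt "0 0 25 0 0 0" --pt "0 0 30 0 0 0" --pt "0 0 35 0 0 0" --pt "0 0 40 0 0 0"

```text
clock: 4.0
position: [0.6551, 0.0529, 0.1878]
ee_rot: [-0.0, -0.025, 1.0, 0.0]
contact_force: [-0.2, 0.5, 2.5]
width: 0.0001
```

```bash
python3 - <<'E'
from h import *
s=telemetry.get_state();p,d=cams.get_image("wrist");cv2.imwrite("pics/w2.png",p[:,:,::-1])
togo([.657,.050,.142])
E
```

```text
pos [0.6546 0.0529 0.1869] F [-0.15  0.34  0.85] t 4.05 w -0.00013940945579342105
shift mm [-2.4 -3.  44.9] rot deg [ 0.01 -0.1  -0.01]
```

View pics/w2.png

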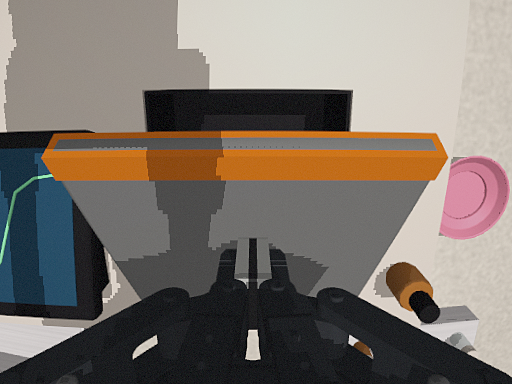

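>>> servo_tool --pt "0 0 5 0 0 0" --pt "0 0 10 0 0 0" --pt "0 0 15 0 0 0" --pt "0 0 20 0 0 0" --pt "0 0 24 0 0 0" --pt "0 0 28 0 0 0" --pt "0 0 31 0 0 0" --pt "0 0 34 0 0 0"

```text
clock: 4.85
position: [0.655, 0.0529, 0.154]
ee_rot: [-0.0, -0.025, 1.0, 0.0]
contact_force: [-1.4, -0.5, 1.3]
width: 0.0001
```

```bash
python3 - <<'E'
from h import *
togo([.657,.050,.142])
for n in ("scene","wrist"):
    s=telemetry.get_state();p,d=cams.get_image(n);cv2.imwrite(f"pics/{n}3.png",p[:,:,::-1])
    v,u=np.where(mask(p,"orange")&(d>0));P=pts(n,np.c_[u,v],d[v,u],s);P=P[(P[:,1]>-.05)&(P[:,1]<.09)]
    print(n,len(P),np.percentile(P[:,2],[5,50,95]).round(4),np.median(P,0).round(4))
E
```

```text
pos [0.655  0.0529 0.154 ] F [-1.43 -0.5   1.31] t 4.85 w 0.00010362064006124417
shift mm [-1.9 -3.  12. ] rot deg [ 0.01 -0.02  0.  ]
scene 35 [0.1642 0.1667 0.1702] [0.58   0.0754 0.1667]
wrist 5515 [0.1616 0.164  0.1655] [0.5822 0.0116 0.164 ]
```

View pics/wrist3.png

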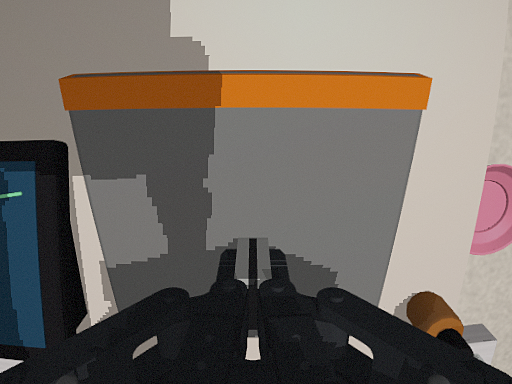

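The lid follows the fingers: its edge is now at z≈0.165, and shut is 0.142. I finish slowly.

>>> servo_tool --pt "0 0 2 0 0 0" --pt "0 0 4 0 0 0" --pt "0 0 5.5 0 0 0" --pt "0 0 7 0 0 0" --pt "0 0 8.5 0 0 0" --pt "0 0 10 0 0 0"

```text
clock: 5.55
position: [0.655, 0.0529, 0.1442]
ee_rot: [-0.0, -0.025, 1.0, 0.0]
contact_force: [-1.7, 0.0, 2.0]
width: 0.0003
```

>>> servo_tool --pt "0 0 1 0 0 0" --pt "0 0 2 0 0 0"

```text
clock: 5.75
position: [0.655, 0.0529, 0.1422]
ee_rot: [-0.0, -0.025, 1.0, 0.0]
contact_force: [-1.9, -0.0, 1.5]
width: 0.0002
```

>>> servo_tool --pt "0 0 0.7 0 0 0" --pt "0 0 1 0 0 0"

```text
clock: 5.95
position: [0.6551, 0.0529, 0.142]
ee_rot: [0.0, -0.025, 1.0, 0.0]
contact_force: [-2.9, -0.9, 6.7]
width: 0.0001
```

```bash
cat > lid.py <<'E'
from h import *
togo([.657,.050,.142])
n="wrist"
s=telemetry.get_state();p,d=cams.get_image(n)
v,u=np.where(mask(p,"orange")&(d>0));P=pts(n,np.c_[u,v],d[v,u],s);k=(P[:,1]>-.05)&(P[:,1]<.09);P=P[k]
print(n,len(P),np.percentile(P[:,2],[5,50,95]).round(4),np.median(P,0).round(4))
# deck reference beside/near lid
v,u=np.where(d>0);Q=pts(n,np.c_[u,v],d[v,u],s)
x,y=Q[:,0],Q[:,1]
k=(x>.53)&(x<.56)&(y>-.03)&(y<.08);print("deck ref",np.median(Q[k][:,2]),k.sum())
k=(x>.60)&(x<.64)&(y>-.03)&(y<.07);c=np.polyfit(x[k],Q[k][:,2],1);print("lid slope",-c[0],"z at .60",np.polyval(c,.6),k.sum())
E
python3 lid.py
```

```text
pos [0.6551 0.0529 0.142 ] F [-2.87 -0.93  6.73] t 5.95 w 0.00010567622901367346
shift mm [-1.8 -3.   0. ] rot deg [0.   0.01 0.  ]
wrist 3862 [0.1399 0.141  0.1421] [0.5791 0.0061 0.141 ]
deck ref 0.12876453770422194 9607
lid slope -1.7766444765813565 z at .60 0.11913907999951878 26257
```

>>> servo_tool --pt "0 0 0.5 0 0 0" --pt "0 0 1 0 0 0" --pt "0 0 1 0 0 0"

```text
clock: 6.3
position: [0.6551, 0.0529, 0.142]
ee_rot: [0.0, -0.025, 1.0, -0.0]
contact_force: [-3.4, 0.3, 9.3]
width: -0.0002
```

```bash
python3 lid.py
```

```text
pos [0.6551 0.0529 0.142 ] F [-3.44  0.26  9.34] t 6.3 w -0.00019439854651103725
shift mm [-1.8 -3.   0. ] rot deg [-0.    0.06 -0.  ]
wrist 3891 [0.14   0.141  0.1421] [0.5792 0.0059 0.141 ]
deck ref 0.12876298122443125 9602
lid slope -1.7719751480164951 z at .60 0.11921095149213534 26271
```

>>> servo_tool --pt "0 0 -10 0 0 0" --pt "0 0 -40 0 0 0" --pt "10 -12 -80 0 0 0" --pt "40 -43 -92 0 0 0" --pt "75 -80 -92 0 0 0" --pt "110 -117 -92 0 0 0" --pt "140 -149 -92 0 0 0" --pt "157.5 -167.5 -92 0 0 0"

```text
clock: 7.15
position: [0.5044, -0.1244, 0.2328]
ee_rot: [0.0, -0.024, 1.0, -0.001]
contact_force: [1.2, -0.7, -0.3]
width: 0.0001
```

```bash
cat > key.py <<'E'
from h import *
import sys
s=telemetry.get_state();p,d=cams.get_image("wrist");cv2.imwrite(f"pics/{sys.argv[1]}.png",p[:,:,::-1])
for c in ("green","red","yellow","blue","orange"):
    k,l,st,ce=cv2.connectedComponentsWithStats(mask(p,c).astype(np.uint8))
    for i in range(1,k):
        if st[i,4]<40: continue
        v,u=np.where((l==i)&(d>0));P=pts("wrist",np.c_[u,v],d[v,u],s);Q=P[P[:,2]>.149] if c!="orange" else P
        if len(Q)<20: Q=P
        print(c,st[i,4],ce[i].round(1),np.median(P,0).round(4),"circ",[np.round(t,4) for t in cv2.minEnclosingCircle(Q[:,:2].astype(np.float32))],"z",np.percentile(P[:,2],[5,95]).round(4))
togo([.5065,-.1225,.157])
E
python3 key.py w4
```

```text
green 306 [254.3 191.6] [ 0.4979 -0.1233  0.1507] circ [array([ 0.5017, -0.1225]), np.float64(0.0125)] z [0.1496 0.1518]
green 46 [239.2 205. ] [ 0.5081 -0.1331  0.1504] circ [array([ 0.5088, -0.1327]), np.float64(0.0048)] z [0.1491 0.1515]
red 1156 [341.5 198.3] [ 0.5001 -0.0628  0.1506] circ [array([ 0.5009, -0.0626]), np.float64(0.0137)] z [0.1484 0.1517]
yellow 1160 [423.6 197.2] [ 0.4963 -0.0041  0.1507] circ [array([ 0.4978, -0.0029]), np.float64(0.0139)] z [0.1445 0.1519]
blue 778 [499.3 198.4] [0.4947 0.0553 0.1508] circ [array([0.4948, 0.0573]), np.float64(0.0136)] z [0.1493 0.1519]
orange 1078 [440.4 279.8] [0.5717 0.0345 0.1354] circ [array([0.572 , 0.0407]), np.float64(0.0647)] z [0.1298 0.1413]
orange 70 [  1.9 295.1] [ 0.6387 -0.3743  0.0943] circ [array([ 0.6422, -0.3771]), np.float64(0.0133)] z [0.0908 0.0962]
pos [ 0.5025 -0.1265  0.2328] F [-2.55 -1.6  -0.51] t 7.2 w -5.563182197075942e-05
shift mm [-4.3  4.1 75.8] rot deg [-0.22 -0.11 -0.17]
```

View pics/w4.png

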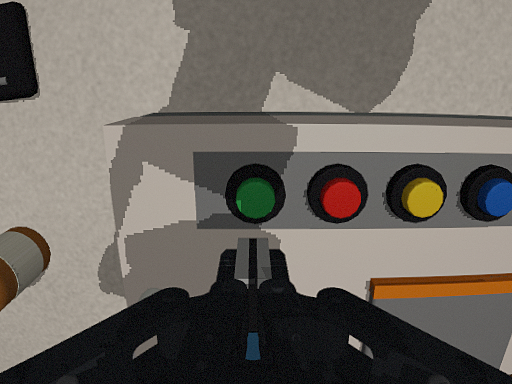

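Green sits at (254,192) right ahead of the fingertips, with red at (341,198) as its neighbour; the lid lies flat at lower right. I let the arm settle and re-measure.

>>> servo_tool --pt "0 0 15 0 0 0" --pt "0 0 30 0 0 0" --pt "0 0 40 0 0 0" --pt "0 0 40 0 0 0" --pt "0 0 40 0 0 0"

```text
clock: 7.7
position: [0.5067, -0.1221, 0.1925]
ee_rot: [0.0, -0.025, 1.0, -0.0]
contact_force: [0.1, -0.7, 0.4]
width: -0.0001
```

```bash
python3 key.py w5
```

```text
green 1445 [251.5 217.5] [ 0.5035 -0.1223  0.1507] circ [array([ 0.5041, -0.1225]), np.float64(0.0133)] z [0.1496 0.1517]
red 1682 [354.6 215.6] [ 0.4995 -0.0632  0.1506] circ [array([ 0.5009, -0.0627]), np.float64(0.0139)] z [0.147  0.1517]
yellow 1703 [449.4 214.2] [ 0.4961 -0.0054  0.1506] circ [array([ 0.4979, -0.0029]), np.float64(0.0141)] z [0.1433 0.1517]
orange 629 [447.7 307.8] [0.5721 0.0212 0.1383] circ [array([ 0.5311, -0.0018]), np.float64(0.0881)] z [0.1298 0.1413]
pos [ 0.5069 -0.1222  0.1928] F [ 0.19  0.24 -0.45] t 7.75 w 3.0072299974531027e-05
shift mm [ 0.5 -0.3 35.8] rot deg [-0.02  0.07  0.02]
```

View pics/w5.png

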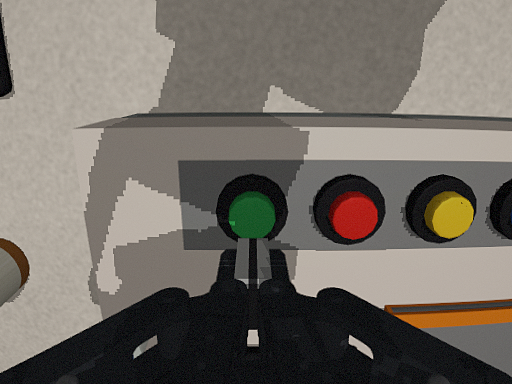

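Green is at (251,217), measured at (0.504,−0.1225), 2–3 mm nearer the robot than the TCP. I shift by 2 mm and press slowly.

>>> servo_tool --pt "2 0 10 0 0 0" --pt "2 0 22 0 0 0" --pt "2 0 32 0 0 0" --pt "2 0 37 0 0 0" --pt "2 0 39 0 0 0" --pt "2 0 41 0 0 0" --pt "2 0 42 0 0 0" --pt "2 0 43 0 0 0"

```text
clock: 8.55
position: [0.5039, -0.1222, 0.1496]
ee_rot: [-0.0, -0.025, 1.0, 0.0]
contact_force: [-1.4, 0.9, 2.8]
width: 0.0004
```

>>> servo_tool --pt "0 0 1 0 0 0" --pt "0 0 2 0 0 0"

```text
clock: 8.75
position: [0.504, -0.1222, 0.1476]
ee_rot: [-0.0, -0.025, 1.0, 0.0]
contact_force: [-2.3, 1.2, 3.2]
width: -0.0
```

>>> servo_tool --pt "0 0 0.8 0 0 0" --pt "0 0 1 0 0 0"

```text
clock: 8.95
position: [0.504, -0.1222, 0.1464]
ee_rot: [-0.0, -0.025, 1.0, 0.0]
contact_force: [-2.9, 0.8, 5.3]
width: -0.0002
```

>>> servo_tool --pt "0 0 0.5 0 0 0" --pt "0 0 0.8 0 0 0"

```text
clock: 9.15
position: [0.504, -0.1222, 0.146]
ee_rot: [-0.0, -0.025, 1.0, 0.0]
contact_force: [-4.0, 1.5, 8.5]
width: 0.0001
```

>>> servo_tool --pt "0 0 0.4 0 0 0" --pt "0 0 0.6 0 0 0"

```text
clock: 9.35
position: [0.504, -0.1222, 0.1459]
ee_rot: [0.0, -0.025, 1.0, -0.0]
contact_force: [-4.9, 1.4, 11.6]
width: 0.0003
```

Travel stopped at z=0.146 (6 mm) while the force kept rising, so the key is fully in. I withdraw.

>>> servo_tool --pt "0 0 -3 0 0 0" --pt "0 0 -8 0 0 0" --pt "0 0 -20 0 0 0" --pt "0 0 -45 0 0 0" --pt "0 0 -80 0 0 0" --pt "0 0 -115 0 0 0" --pt "0 0 -140 0 0 0" --pt "0 0 -150 0 0 0"

```text
clock: 10.15
position: [0.5061, -0.123, 0.2984]
ee_rot: [0.003, -0.025, 1.0, -0.001]
contact_force: [-0.4, -0.0, -0.3]
width: -0.0
```

>>> servo_tool --pt "20 0 0 0 0 0" --pt "55 0 0 0 0 0" --pt "95 0 0 0 0 0" --pt "130 0 0 0 0 0" --pt "150 0 0 0 0 0" --pt "150 0 0 0 0 0" --pt "150 0 0 0 0 0"

```text
clock: 10.85
position: [0.3548, -0.1299, 0.2948]
ee_rot: [0.001, -0.024, 1.0, -0.0]
contact_force: [-0.6, -0.3, -0.2]
width: -0.0002
```

```bash
python3 key.py w6; python3 - <<'E'
from h import *
for n in ("scene","top"):
    p,d=cams.get_image(n);cv2.imwrite(f"pics/{n}6.png",cv2.resize(p[:,:,::-1],(800,600)))
    v,u=np.where(d>0);P=pts(n,np.c_[u,v],d[v,u])
    yaw=np.deg2rad(2.85);X=P@np.array([np.cos(yaw),np.sin(yaw),0]);Y=P@np.array([-np.sin(yaw),np.cos(yaw),0]);Z=P[:,2]
    k=(abs(Y-.017)<.06)&(X>.582)&(X<.70)&(Z>.1)&(Z<.2);c=np.polyfit(X[k],Z[k],1);print(n,k.sum(),"slope",-c[0],"z edge,hinge",np.polyval(c,[.574,.714]))
    for col in ("green","red","yellow","blue"):
        v,u=np.where(mask(p,col)&(d>0));P=pts(n,np.c_[u,v],d[v,u]);P=P[(abs(P[:,0]-.5)<.03)&(abs(P[:,1])<.16)]
        if len(P): print(col,len(P),np.median(P,0).round(4),np.percentile(P[:,2],90).round(4))
E
```

```text
blue 394 [426.4 316.6] [0.4941 0.0568 0.151 ] circ [array([0.4948, 0.0575]), np.float64(0.0134)] z [0.1498 0.152 ]
orange 358 [ 30.2 348.4] [ 0.6114 -0.4067  0.1005] circ [array([ 0.4868, -0.307 ]), np.float64(0.1869)] z [0.0917 0.1138]
pos [ 0.3553 -0.13    0.2948] F [ 0.69 -0.25  0.15] t 10.9 w 8.45941396902075e-06
shift mm [-151.2    0.   137.9] rot deg [-0.    0.07 -0.02]
scene 1756 slope -0.0011200113202531308 z edge,hinge [0.14198375 0.14214055]
green 46 [ 0.5085 -0.1207  0.1516] 0.1538
red 61 [ 0.5061 -0.0593  0.1515] 0.154
yellow 74 [ 5.034e-01 -5.000e-04  1.512e-01] 0.1536
blue 59 [0.499  0.0594 0.152 ] 0.1541
top 1054 slope 0.0012898043555028774 z edge,hinge [0.14195806 0.14177749]
green 11 [ 0.512  -0.1249  0.1515] 0.1551
red 54 [ 0.5022 -0.0638  0.1523] 0.1556
yellow 63 [ 0.4994 -0.0038  0.1497] 0.1552
blue 48 [0.4969 0.0562 0.1507] 0.1557
```

View pics/scene6.png

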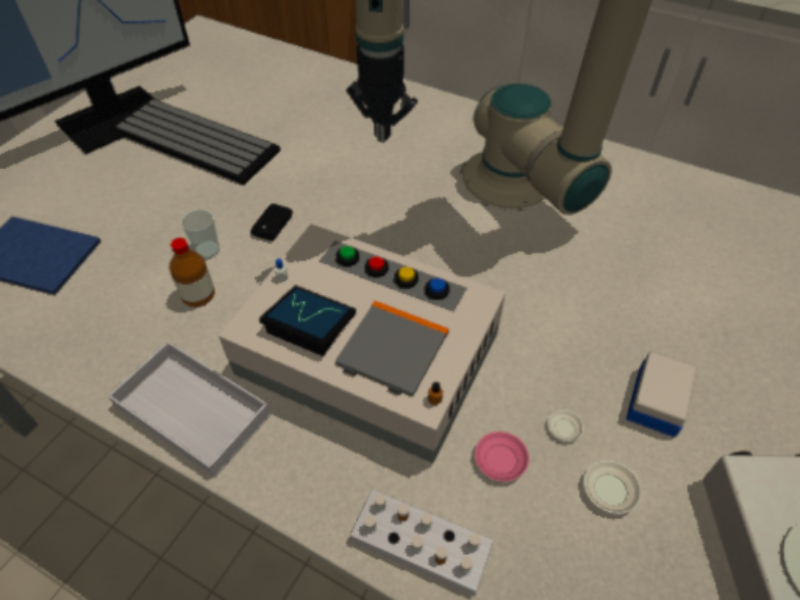

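View pics/top6.png

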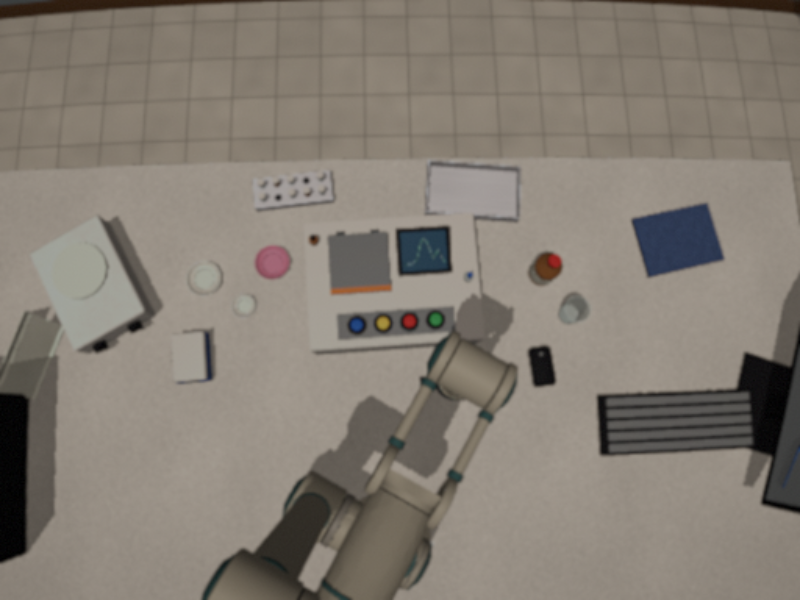

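Both views show the lid flat (orange edge at about (410,316) in the scene view and (360,290) in the top view). The green key is back up, nothing else has moved, and the hand is clear. I hand the job in.

```bash
python3 -c "
from rig import sign_off
print(sign_off())"
```

```text
the job is handed in; nothing more can be done
None
```

The lid is shut, and I then pressed the green key fully and released it. I handed the job in at about 11 s, with the hand clear of everything. The sign-off gives no verdict.

- **Lid:** I pushed it down slowly with the closed fingertips until it met its hard stop, with force readings up to about 9 N upwards. Afterwards both fixed cameras showed it level within 0.0013 rad, its upper face 12 mm above the deck.
- **Green key:** I pressed it straight down 6 mm to its stop, where the force kept rising to about 12 N, then let go. Its top now measures at z ≈ 0.152, so it has sprung back.
- **Everything else:** The red, yellow and blue keys stand at their original height. By eye, the vials and bench items look unmoved in both views.

**Checks that disagreed or failed:**
- The cameras differed by 2–3 mm on the green key's position. I used the close-up wrist measurement.
- A lid-slope check with the wrist camera was unusable because the fingers were in view. The two fixed-camera checks replaced it.

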